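# Hold a heat sink home in the dial-stop jig

## Task

First turn the jig's stop dial to the mark with four dots. Then bring the large heat sink to the jig, standing on the plate with a long side along the fence and its end up to the stop, and with one steady diagonal push press it firmly against the fence and down on the plate together; finish while still holding it pressed there, and leave the other things on the bench where they are.

Things in the scene. Friction and masses are not known exactly. Their poses are not given: they have to be found in the camera images.
- dial (a joint): (All sizes here in mm.) Angle (rad) of the jig's stop dial. 0 = pointer at the mark with one white dot; grows clockwise seen from above by 0.45 per mark: two dots 0.45, three 0.90, four 1.35, five 1.80 (end). A detent holds it at each mark (about 0.1 to 0.2 N m to turn it over to the next).
- dial_grip (a point): Centre of the dial's black grip bar, on the dial's vertical axis, 40 above the bench. The bar is 12 wide, 24 high (28 to 52 above the bench), 42 long (from 24 behind the axis to 18 ahead); it stands on an aluminium disc of radius 26 on a black round housing (radius 46, top 22 above the bench). The point turns with the dial: its x axis runs along the bar towards the pointer end, which carries a white line on its top; z up.
- jig: The steel jig, fixed to the bench. Origin: centre of the underside of its plate, at bench height. x: across the plate towards the fence, y: along the fence towards stop and dial, z up. In this frame (mm) the plate spans x -65..65, y -155..155; the fence's working face is the plane x = 35 and looks to -x; the dial axis is at (0, 105). Marks: radial rows of 1 to 5 white dots on the housing.
- jig_plate: The jig's plate, 130 x 310 x 8; its origin and axes are those of jig; its top is 8 above the bench.
- fence: The fence: straight dark steel bar on the plate, 12 thick, 10 high (its top is 18 above the bench), spanning y -140..50 in the jig frame; its origin and axes are those of jig, its working face is at x = 35. Bring the heat sink into contact with the fence before bearing down hard on it: friction on the plate otherwise carries the sideways push and leaves it a hair off the fence.
- stop_face (a point): The end stop: dark bar 40 (x) x 12 (y) x 10 high on the plate in front of the fence, its top 18 above the bench. The point is on the middle of its working face, which looks to the jig's -y, 13 above the bench; axes as the jig. The dial drives it: 8 further to -y per mark (face at jig y = 42 at one dot, 18 at four dots). Pushed with more than about 6 N it can drive the dial back, so only touch it.
- work: The large finned aluminium heat sink, loose, about 180 g, a block 36 (x, across) x 60 (y, long) x 60 (z, high). Origin: centre of its underside; z up. Both 60 mm long sides and both ends are flat enough to grip or push; it is the same turned half round.
- work_mid (a point): Centre of the large heat sink, 30 above its underside; axes as work (x across the 36 mm width, y along the 60 mm length). Gripped across its 36 mm width, fingertips must stay 12 or more above its underside to pass over the fence.
- small_sink: small finned aluminium heat sink 24 x 32 x 22, loose bystander (mm); origin under its centre.
- board_a: black circuit board 80 x 150, loose bystander (mm); origin under its centre.
- board_b: black circuit board 70 x 110, loose bystander (mm); origin under its centre.
- pen: black marker pen 115 long, loose bystander (mm); origin under its centre.
- driver: screwdriver, loose bystander (mm); origin under its centre.
- pliers: pliers with orange grips, loose bystander (mm); origin under its centre.
- cap_jar: small jar 52 wide, 50 high, loose bystander (mm); origin under its centre.
Things that resemble listed ones, but are neither listed nor needed, are in the scene too. What is shaped like the work but green or turquoise is not meant.

How it is judged:
On the way:
1. the dial is set to the mark with four dots (value of joint dial between 1.22 and 1.48 rad), for 0.3 s.
At the end, for the whole second after the job is handed in: Dial within 0.13 rad of the four-dot mark; large heat sink upright on the plate (2.5 mm, 0.05 rad), long side on the fence (3 mm, 0.05 rad), end within 4 mm of the stop; fingers hold it at rest, pressed on the fence with over 2 N and on the plate with over 3.5 N (all of step 1 and x of work_mid in the frame of jig between 0.014 and 0.02 m and y of work_mid in the frame of stop_face between -0.034 and -0.0275 m and z of work_mid in the frame of jig between 0.0355 and 0.0405 m and angle between work_mid's own z axis and vertical below 0.05 rad and angle between the y axis of work_mid and the y axis of jig, either way round below 0.05 rad and contact force between work and fence above 2 N and contact force between work and jig_plate above 3.5 N and contact force between the fingers and work above 2 N and linear speed of work below 0.02 m/s); the arm keeps its last pose, push and grip.
It fails at once if a bystander is moved more than 30 mm (distance of any of small_sink, board_a, board_b, pen, driver, pliers, cap_jar from where it was at the start of the episode above 0.03 m).
It also fails if it takes over 67 s, if anything falls off the work surface, if the arm or the gripper's body presses on something with over 40 N, if the wrist force passes 120 N, or if a joint passes its speed limit or range.

## Robot

A 6-joint arm with a two-finger parallel gripper is mounted at the origin on the work surface. World frame = base frame: x ahead of the robot, y to its left, z up, the work surface at z = 0. Lengths are in m, angles in rad, forces in N, time in s.
With the tool pointing down it reaches from about 0.275 to 0.825 m from the base axis. Payload 4.9 kg.
Tool frame: the origin (TCP) lies midway between the tips of the shut fingers; the grasp point (between the pads) lies 19 mm behind it (grip_point_offset is the distance from the TCP to the grasp point, in m); z points along the fingers, y is the line along which they close (so a half turn about z gives the same grasp; the last joint's range is limited). The gripper opens to 85 mm and grips with 20 to 120 N. Pads are 22 mm wide; open, the fingers measure 114 mm over their backs; the gripper's body (76 mm by 85 mm) begins 54 mm behind the grasp point. The pads swing forward as they close: fully open they stand 13 mm farther back than shut.
Start: joints at [1.139, 0.326, -0.193, 1.052, 0, 1.437], TCP at [0.161, 0.526, 0.209] pointing down, gripper open.
Joint ranges: [-2.65, 2.65], [-0.97, 1.79], [-1.3, 1.35], [-1.93, 2.1], [-1.47, 1.37], [-3.14, 3.14]. Speed limits (rad/s): [2.57, 2.57, 3.14, 3.14, 3.14, 3.14].

## Interface

Orientations are given as a rotation vector (axis times angle).
In Python, from cell import * gives the robot as it stands. Calls block until the motion is done:
- movep(position, orientation): joint-space move of the TCP to a pose.
- move_l(position, velocity=0.15, rot=None, until_force=None): straight line of the TCP; rot=None keeps the orientation; velocity is the mean speed in m/s. With until_force (N) it stops when the force on the tool has changed by that much, and returns True; else False.
- set_joints(angles): joint-space move.
- let_go() and grab(newtons=None): open the fingers fully, or close them until they stop; newtons is the grip in N (None keeps the last).
- sleep(seconds).
- ik(position, orientation): joint angles nearest the present ones, or None.
- get_state(): the state.
- grab_frame(name): name is "side" or "top"; returns a dict with "img" (384x512x3 uint8, red, green, blue), "fx", "fy", "cx", "cy" (pixels), "cam_to_world" (4x4, takes a point from camera to world coordinates). Camera axes: x right, y down, z forward; pixel columns grow to the right and rows downward; lengths in m; the calibration is good to about 2 mm. A picture is of the moment at which its call begins. There is no depth.
A pose or a line that the arm cannot do raises MotionError and nothing moves.
- sign_off(): hands the job in; it is judged then, once.
Trained networks look in the newest picture that a camera, given by its name, has taken for a name from the list of things; names that differ only in an ending like _2 or _b are one class to them, and where a whole thing is asked for, a point or a joint stands for the part that bears it (a point fixed in the world has none). Each returns a list of dicts, best first, with "score" (0 to 1); they miss things now and then, are a little off and sometimes report something else, mostly with a low value. They report only what shows in the picture. A call takes as long as a camera call. They do not tell look-alikes from the thing itself.
- spot_in(camera, name): "centre" ([column, row] in pixels, amid what is visible of it).
- silhouettes(camera, name): "mask" (384x512 bool, what is visible of it) and "centre" ([column, row] in pixels, amid what is visible of it).
- tip_of(camera, name): "centre" ([column, row] in pixels: a listed point, or the origin of a listed thing).
The state is a dict: "clock": time; "q": joint angles; "joint_velocities": joint speeds; "tau": joint torques, N m; "position": TCP position; "eef_rot": TCP orientation; "contact_force": force on the tool from outside, world axes, zero at the start; "wrist_torque": the same for the moment, N m; "finger_gap": opening from 0.0 (shut) to 1.0 (fully open); "grasp_force": force on a finger pad.
Only numpy, scipy, OpenCV 4.12 (cv2) and the standard library are available. Lean on these libraries where they do the work, as an engineer would, in place of code of your own. Each camera call takes 0.05 s, during which the arm holds its last target. There are 200 camera calls.

## Working session

There is one attempt and no reset: what is moved stays moved. The work goes in short steps, each a Python script; the robot and the scene stay as the last script left them, time stands still between calls to the robot, and variables do not carry over. Pictures are saved under pics/ and viewed, at most 10 in all, crops included, and the job is handed in when it is done.

```bash
mkdir -p pics; ls
cat > h.py <<'E'
from cell import *
import numpy as np, cv2
from scipy.spatial.transform import Rotation as R
def ray(f,uv):
    T=np.array(f["cam_to_world"]);d=np.array([(uv[0]-f["cx"])/f["fx"],(uv[1]-f["cy"])/f["fy"],1.])
    return T[:3,3],T[:3,:3]@d
def atz(f,uv,z):
    o,d=ray(f,uv);return o+d*(z-o[2])/d[2]
def tri(f1,a,f2,b):
    o1,d1=ray(f1,a);o2,d2=ray(f2,b)
    s=np.linalg.lstsq(np.c_[d1,-d2],o2-o1,rcond=None)[0]
    p,q=o1+d1*s[0],o2+d2*s[1];return (p+q)/2,np.linalg.norm(p-q)
def proj(f,p):
    T=np.array(f["cam_to_world"]);c=T[:3,:3].T@(np.array(p)-T[:3,3]);return np.array([f["fx"]*c[0]/c[2]+f["cx"],f["fy"]*c[1]/c[2]+f["cy"]])
def save(f,n,box=None,s=1):
    im=f["img"][...,::-1]
    if box: im=im[box[1]:box[3],box[0]:box[2]]
    cv2.imwrite("pics/"+n,cv2.resize(im,None,fx=s,fy=s,interpolation=cv2.INTER_CUBIC))
E
python3 - <<'E'
from h import *
np.set_printoptions(precision=4,suppress=True)
F={c:grab_frame(c) for c in("side","top")}
for c in F:
    save(F[c],c+"0.png",s=1.5);print(c,np.array(F[c]["cam_to_world"]),F[c]["fx"])
    for n in("work","work_mid","dial_grip","stop_face","jig","fence","small_sink"):
        print(n,[(np.round(r["centre"],1).tolist(),round(r["score"],2)) for r in tip_of(c,n)], [(np.round(r["centre"],1).tolist(),round(r["score"],2)) for r in spot_in(c,n)])
print(get_state())
E
```

```text
pics
side [[ 0.9402 -0.1748  0.2923  0.2212]
 [-0.3403 -0.5187  0.7843 -0.9662]
 [ 0.0145 -0.8369 -0.5471  0.7186]
 [ 0.      0.      0.      1.    ]] 405.4028510890076
work [([234.6, 270.2], 0.72), ([222.8, 247.1], 0.62), ([272.7, 268.6], 0.6)] [([275.5, 261.3], 0.77), ([234.6, 264.4], 0.73)]
work_mid [([233.5, 260.3], 0.8), ([280.4, 260.2], 0.74), ([224.9, 235.0], 0.74), ([270.4, 324.1], 0.28)] [([220.6, 237.4], 0.89), ([276.8, 260.6], 0.75), ([232.2, 262.5], 0.65)]
dial_grip [([207.6, 171.7], 0.7)] [([210.7, 173.9], 0.56), ([225.4, 153.2], 0.56)]
stop_face [] [([215.8, 184.9], 0.53)]
jig [([221.5, 192.8], 0.55)] [([222.1, 193.9], 0.58)]
fence [([220.1, 196.9], 0.61)] [([240.9, 193.8], 0.72), ([268.1, 324.6], 0.59)]
small_sink [([222.0, 193.5], 0.47), ([314.9, 226.1], 0.44)] [([313.1, 225.8], 0.63)]
top [[-0.024  -0.9857  0.1669  0.4007]
 [-0.9993  0.0188 -0.0329 -0.0077]
 [ 0.0293 -0.1676 -0.9854  1.0137]
 [ 0.      0.      0.      1.    ]] 367.5240811921671
work [([289.6, 235.0], 0.8), ([334.9, 196.8], 0.76), ([324.6, 238.7], 0.74), ([337.3, 197.2], 0.45)] [([336.4, 194.8], 0.85)
[... 363 characters left out ...]
, 243.1], 0.48)] [([199.9, 209.3], 0.93)]
fence [([210.1, 131.9], 0.68), ([198.2, 212.2], 0.6)] [([209.1, 194.1], 0.89), ([293.7, 141.3], 0.53)]
small_sink [] [([295.3, 139.9], 0.68), ([339.5, 192.9], 0.36)]
{'clock': 1.5, 'q': array([ 1.1388,  0.3262, -0.1926,  1.052 ,  0.    ,  1.4366]), 'joint_velocities': array([-0.    , -0.0011, -0.0004, -0.0018,  0.001 ,  0.0001]), 'tau': array([ -0.0006, -44.3317,  26.2753,   0.001 ,  -0.0002,   0.    ]), 'position': array([0.1614, 0.5258, 0.2089]), 'eef_rot': array([-0.4661, -3.1068,  0.0001]), 'contact_force': array([-0.0466, -0.5273,  0.3166]), 'wrist_torque': array([-0.0363,  0.003 ,  0.0058]), 'grasp_force': 0.0, 'finger_gap': 1.0021568156161313}
```

View pics/top0.png

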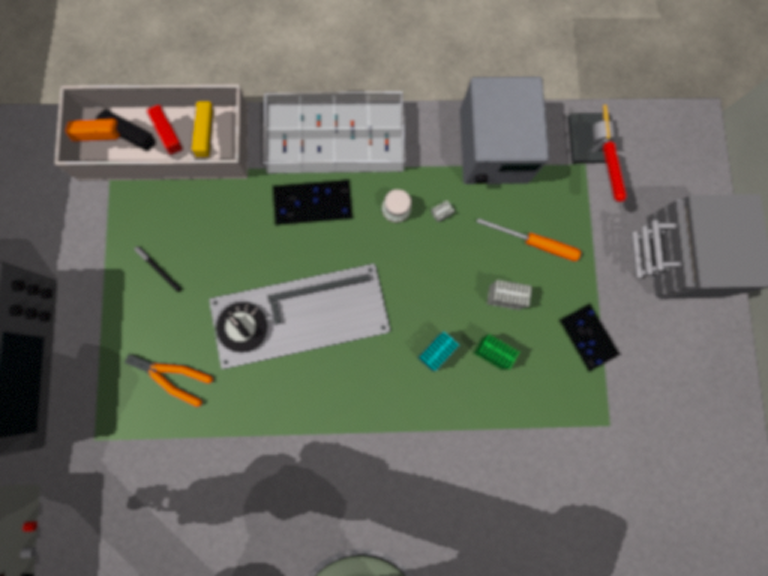

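View pics/side0.png

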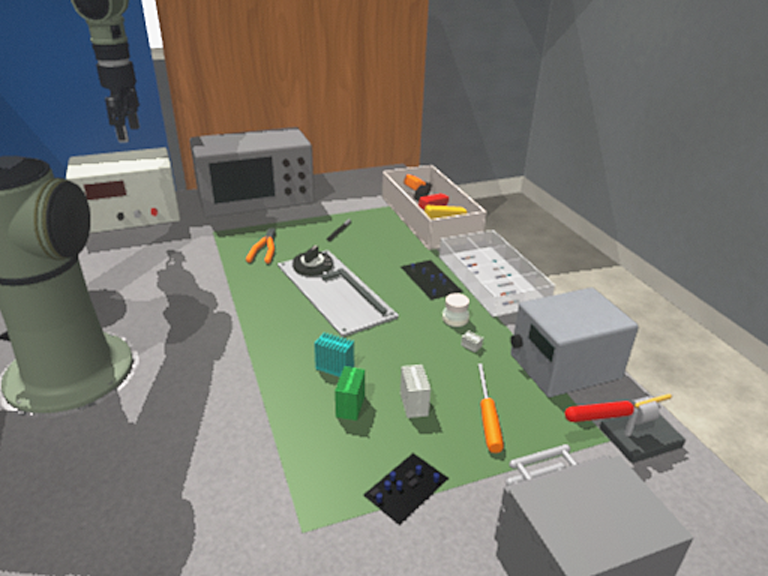

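```bash
cat >> h.py <<'E'
from scipy.optimize import minimize
from scipy.ndimage import gaussian_filter
def hullmask(f,x,y,z,yaw,L):
    c,s=np.cos(yaw),np.sin(yaw)
    P=[proj(f,[x+c*a-s*b,y+s*a+c*b,z+h]) for a in(-L[0]/2,L[0]/2) for b in(-L[1]/2,L[1]/2) for h in(0,L[2])]
    h=cv2.convexHull(np.float32(P)); m=np.zeros((384,512),np.uint8)
    cv2.fillConvexPoly(m,np.round((h+0.0)*16).astype(np.int32),255,cv2.LINE_AA,4); return m/255.
def fit(fs,ms,L,p0,free_z=False):
    def cost(p):
        q=[p[0],p[1],p[2]*1 if free_z else p0[2],p[3]]
        return sum(np.sum((gaussian_filter(hullmask(f,*q,L),1)-gaussian_filter(m.astype(float),1))**2) for f,m in zip(fs,ms))
    best=minimize(cost,p0,method="Nelder-Mead",options=dict(initial_simplex=np.array([p0]+[np.array(p0)+d for d in np.diag([.012,.012,.006,.15])]),xatol=1e-4,fatol=1e-2,maxiter=400))
    return best.x,best.fun
E
cat > m.py <<'E'
from h import *
np.set_printoptions(precision=4,suppress=True)
F={c:grab_frame(c) for c in("side","top")}
S,T=F["side"],F["top"]
def pick(c,n,uv):
    L=[r for r in silhouettes(c,n)]
    for r in L: print(c,n,np.round(r["centre"]),round(r["score"],2),r["mask"].sum())
    return min(L,key=lambda r:np.hypot(*(np.array(r["centre"])-uv)))["mask"] if L else None
wt,ws=pick("top","work",(340,196)),pick("side","work",(278,260))
jt,js=pick("top","jig_plate",(200,210)),pick("side","jig_plate",(222,195))
for n in("jig","dial","fence","dial_grip"): 
    for c in F: pick(c,n,(200,200))
p0=atz(T,(340,196),.03)
L=(.036,.06,.06)
for y0 in(0,.3,-.3):
    for fs,ms in(([T,S],[wt,ws]),([T],[wt]),([S],[ws])):
        print("work",y0,fit(fs,ms,L,[p0[0],p0[1],0,y0],len(fs)==2))
p0=atz(T,(200,210),.0)
def fill(m):
    h=cv2.convexHull(np.argwhere(m)[:,::-1].astype(np.int32));o=np.zeros(m.shape,np.uint8);cv2.fillConvexPoly(o,h,1);return o
for fs,ms in(([T,S],[jt,js]),([T],[jt]),([S],[js])):
    print("jig",fit(fs,[fill(m) for m in ms],(.13,.31,.008),[p0[0],p0[1],0,.2],len(fs)==2))
a=T["img"][165:255,130:270,::-1];b=S["img"][155:225,175:275,::-1];c=T["img"][170:230,290:390,::-1]; d=S["img"][230:290,230:300,::-1]
o=np.zeros((590,790,3),np.uint8)
for im,(x,y),s in((a,(0,0),4),(b,(0,365),3),(c,(310,365),2.5),(d,(565,0),3)):
    im=cv2.resize(im,None,fx=s,fy=s,interpolation=cv2.INTER_CUBIC);im=im[:590-y,:790-x];o[y:y+im.shape[0],x:x+im.shape[1]]=im
cv2.imwrite("pics/crops.png",o)
E
python3 m.py
```

```text
top work [330. 234.] 0.87 413
top work [293. 234.] 0.69 362
top work [340. 193.] 0.56 454
side work [220. 239.] 0.67 613
side work [233. 263.] 0.6 593
top jig_plate [209. 210.] 0.75 3884
top jig_plate [164. 218.] 0.23 275
side jig [224. 195.] 0.7 2375
side jig [325. 282.] 0.65 417
side jig [225. 202.] 0.18 1509
top jig [200. 211.] 0.77 5349
side dial [208. 172.] 0.69 140
top dial [159. 219.] 0.75 266
side fence [242. 198.] 0.65 204
top fence [209. 195.] 0.66 362
top fence [366. 162.] 0.58 321
side dial_grip [207. 173.] 0.52 171
top dial_grip [159. 216.] 0.55 301
work 0 (array([ 0.5473, -0.2765,  0.0103, -0.4215]), np.float64(1091.8152874309924))
work 0 (array([ 0.5489, -0.2809,  0.0074, -0.1702]), np.float64(10.103786332835075))
work 0 (array([-0.2559,  6.0212, -2.9825,  5.4538]), np.float64(540.3390978807392))
work 0.3 (array([ 0.5472, -0.2765,  0.0113, -0.416 ]), np.float64(1092.5504102532918))
work 0.3 (array([ 0.5486, -0.2801,  0.0185, -0.1801]), np.float64(10.054354252319403))
work 0.3 (array([ 0.4407, -0.2523, -0.0083,  0.9206]), np.float64(248.33255119783846))
work -0.3 (array([ 0.5491, -0.2793,  0.0022, -0.4258]), np.float64(1087.6803683233873))
work -0.3 (array([ 0.5487, -0.2803, -0.0009, -0.1705]), np.float64(10.060332967678052))
work -0.3 (array([ 0.4454, -0.25  ,  0.0896, -0.7217]), np.float64(64.79097379630042))Traceback (most recent call last):
  File "m.py", line 22, in <module>
    print("jig",fit(fs,[fill(m) for m in ms],(.13,.31,.008),[p0[0],p0[1],0,.2],len(fs)==2))
                        ~~~~^^^
  File "m.py", line 20, in fill
    h=cv2.convexHull(np.argwhere(m)[:,::-1].astype(np.int32));o=np.zeros(m.shape,np.uint8);cv2.fillConvexPoly(o,h,1);return o
cv2.error: OpenCV(4.12.0) /io/opencv/modules/imgproc/src/convhull.cpp:143: error: (-215:Assertion failed) total >= 0 && (depth == CV_32F || depth == CV_32S) in function 'convexHull'
```

```bash
python3 - <<'E'
s=open('m.py').read()
a=s.index("wt,ws=");b=s.index("p0=atz")
s=s[:a]+'''wt=pick("top","work",(340,196))
def gc(f,x0,y0,x1,y1):
    m=np.zeros((384,512),np.uint8);cv2.grabCut(f["img"][...,::-1].copy(),m,(x0,y0,x1-x0,y1-y0),np.zeros((1,65)),np.zeros((1,65)),5,cv2.GC_INIT_WITH_RECT);return (m&1).astype(np.uint8)
ws=gc(S,258,236,295,286)
print("grabcut",ws.sum())
jt,js=pick("top","jig",(200,210)),pick("side","jig",(222,195))
'''+s[b:]
s=s.replace("(0,.3,-.3)","(-.2,)").replace("[S],[js]","[S],[js]")
s=s.replace('cv2.imwrite("pics/crops','''d[ws[230:290,230:300]>0]
cv2.imwrite("pics/crops''')
s=s.replace("np.argwhere(m)[:,::-1].astype(np.int32)","np.ascontiguousarray(np.argwhere(m)[:,::-1],np.int32)")
open('m.py','w').write(s)
E
python3 m.py
```

```text
top work [291. 234.] 0.7 352
top work [330. 236.] 0.65 389
top work [340. 193.] 0.55 444
grabcut 254
top jig [199. 208.] 0.68 5313
side jig [221. 193.] 0.63 2336
work -0.2 (array([ 0.5488, -0.2777,  0.0085, -0.4186]), np.float64(311.2601594319966))
work -0.2 (array([ 0.5491, -0.2808,  0.0037, -0.1484]), np.float64(12.676357975924468))
work -0.2 (array([ 0.5575, -0.2646,  0.0029, -0.4456]), np.float64(253.0899486514486))
jig (array([0.5227, 0.1003, 0.0004, 0.1949]), np.float64(68.17316556057321))
jig (array([0.523 , 0.0998, 0.0034, 0.197 ]), np.float64(19.587102393696966))
jig (array([0.5219, 0.1027, 0.0032, 0.1944]), np.float64(41.96319083288759))
```

View pics/crops.png

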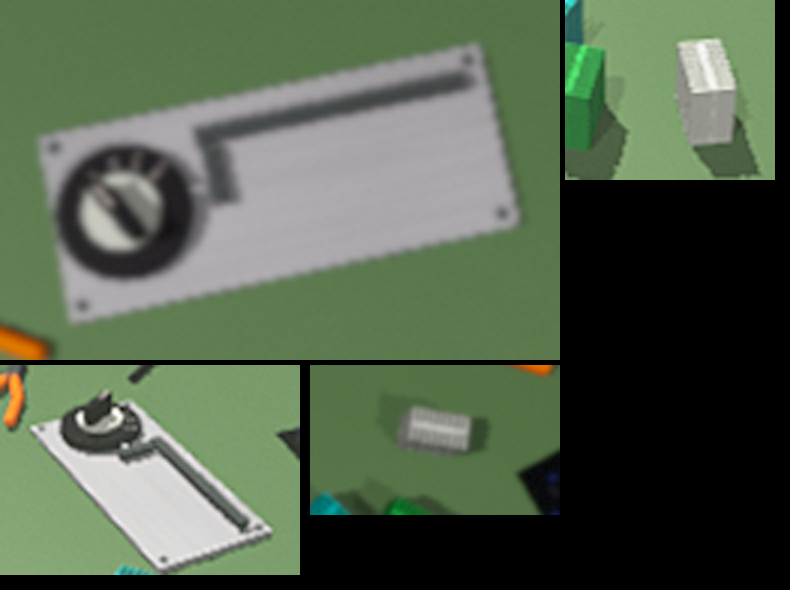

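Run:
```python
from h import *
np.set_printoptions(precision=4,suppress=True)
S,T=grab_frame("side"),grab_frame("top")
hsv=cv2.cvtColor(S["img"],cv2.COLOR_RGB2HSV)
m=np.zeros((384,512),np.uint8);m[238:284,262:294]=(hsv[238:284,262:294,1]<60)
n,l,st,_=cv2.connectedComponentsWithStats(m);k=1+st[1:,4].argmax();ws=(l==k);print(st[k])
r=min(silhouettes("top","work"),key=lambda r:np.hypot(*(np.array(r["centre"])-(340,196))));wt=r["mask"];print(r["centre"],wt.sum())
for fs,ms in(([T,S],[wt,ws]),([T],[wt]),([S],[ws])):
    print("work",fit(fs,ms,(.036,.06,.06),[.549,-.28,0,-.16],len(fs)==2))
# dial rectified
c=np.array([0.5225-np.sin(.195)*.105,0.1005+np.cos(.195)*.105])
print("dial",c,proj(T,[*c,.04]),proj(S,[*c,.04]))
outs=[]
for f in(T,S):
  for z in (.022,.052):
    g=np.linspace(-.055,.055,360);X,Y=np.meshgrid(g,g) # rows: +x up, cols: -y right
    P=np.array([proj(f,[c[0]-b,c[1]-a,z]) for a,b in zip(X.ravel(),Y.ravel())]).reshape(360,360,2).astype(np.float32)
    im=cv2.remap(f["img"],P[...,0],P[...,1],cv2.INTER_CUBIC)[...,::-1].copy()
    cv2.drawMarker(im,(180,180),(0,0,255),0,8)
    outs.append(im)
o=np.vstack([np.hstack(outs[:2]),np.hstack(outs[2:])]);o=cv2.resize(o,(600,600))
cv2.imwrite("pics/dial.png",o)
```

```text
[267 243  21  36 636]
[340.1, 193.3] 462
work (array([ 0.549 , -0.2808,  0.0012, -0.2187]), np.float64(14.06786354441063))
work (array([ 0.5486, -0.2812,  0.0026, -0.1774]), np.float64(9.054192998013706))
work (array([ 0.5499, -0.2795,  0.005 , -0.2149]), np.float64(2.9227192796017794))
dial [0.5022 0.2035] [158.1398 216.9979] [207.479  169.0292]
```

View pics/dial.png

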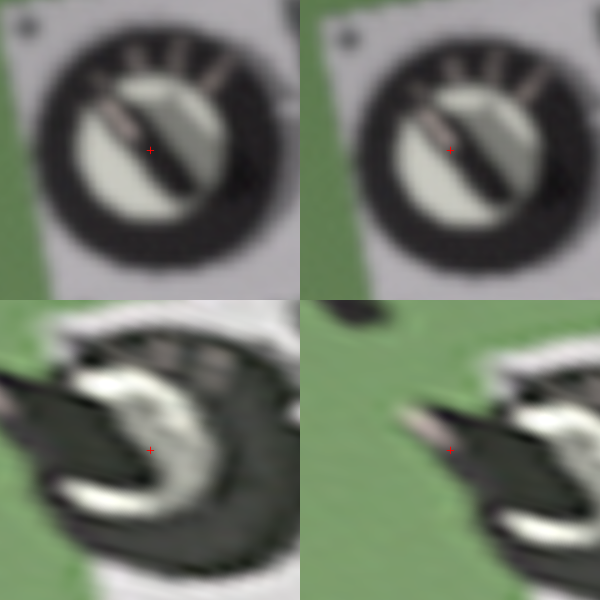

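Run:
```python
from h import *
np.set_printoptions(precision=2,suppress=True)
T=grab_frame("top")
J=np.array([.5225,.1005]);w=.195;Rj=np.array([[np.cos(w),-np.sin(w)],[np.sin(w),np.cos(w)]])
def rect(z,xs,ys):
    P=np.array([[proj(T,[*(J+Rj@[x,y]),z]) for y in ys] for x in xs],np.float32)
    return cv2.remap(T["img"],P[...,0],P[...,1],cv2.INTER_CUBIC)
xs=np.arange(60,-60,-.25)/1000;ys=np.arange(155,-45,-.25)/1000
im=rect(.018,xs,ys)[...,::-1].copy()
for y in(50,42,34,26,18,10):
    u=int((155-y)/.25);cv2.line(im,(u,400),(u,480),(0,0,255),1);cv2.putText(im,str(y),(u,395),0,.4,(0,0,255))
cv2.imwrite("pics/stop.png",im)
# line profile across the stop at x=20..0 jig
pr=rect(.018,np.arange(-2,18,2)/1000,np.arange(60,10,-1)/1000).mean(2).mean(0);print(np.c_[np.arange(60,10,-1),pr].T)
# dots
for dc in (0,-.0015):
  a=np.radians(np.arange(-95,96,5));r=np.arange(27,45,1)/1000
  P=np.array([[proj(T,[*(J+Rj@[q*np.cos(t),.105+dc-q*np.sin(t)]),.022]) for t in a] for q in r],np.float32)
  v=cv2.remap(T["img"],P[...,0],P[...,1],cv2.INTER_CUBIC).mean(2)
  print(np.c_[np.degrees(a),np.clip(v-60,0,None).sum(0)].T)
```

```text
[[ 60.    59.    58.    57.    56.    55.    54.    53.    52.    51.
   50.    49.    48.    47.    46.    45.    44.    43.    42.    41.
   40.    39.    38.    37.    36.    35.    34.    33.    32.    31.
   30.    29.    28.    27.    26.    25.    24.    23.    22.    21.
   20.    19.    18.    17.    16.    15.    14.    13.    12.    11.  ]
 [ 51.63  61.57  72.8   83.93  94.03 103.57 110.97 117.43 123.13 127.17
  130.2  131.67 131.33 128.57 123.2  115.73 107.03  98.2   90.17  83.27
   78.63  75.4   73.53  72.63  72.73  73.77  76.27  80.33  85.07  91.03
   97.9  104.87 113.33 122.9  132.43 142.7  151.4  158.77 164.5  167.97
  170.37 171.6  171.77 171.8  171.83 171.9  171.67 171.57 171.4  171.6 ]]
[[-95.   -90.   -85.   -80.   -75.   -70.   -65.   -60.   -55.   -50.
  -45.   -40.   -35.   -30.   -25.   -20.   -15.   -10.    -5.     0.
    5.    10.    15.    20.    25.    30.    35.    40.    45.    50.
   55.    60.    65.    70.    75.    80.    85.    90.    95.  ]
 [162.   187.33 156.67 144.33 190.   226.   218.33 232.   240.   226.33
  185.67 115.67  98.33  95.33 116.33 123.   146.   155.33 187.33 344.67
  344.67 206.   159.67 157.67 311.   314.33 169.33 145.33 170.33 468.67
  512.33 193.33 149.   141.67 134.   129.   108.67  78.    43.67]]
[[-95.   -90.   -85.   -80.   -75.   -70.   -65.   -60.   -55.   -50.
  -45.   -40.   -35.   -30.   -25.   -20.   -15.   -10.    -5.     0.
    5.    10.    15.    20.    25.    30.    35.    40.    45.    50.
   55.    60.    65.    70.    75.    80.    85.    90.    95.  ]
 [198.67 231.33 215.67 202.   239.67 252.33 246.33 262.33 259.33 226.
  145.    95.    85.    93.33 122.33 138.33 160.   184.   275.67 372.67
  253.   162.33 132.33 165.67 330.67 180.    97.    81.33 160.   478.33
  336.33  83.    59.    53.67  45.    46.67  36.    20.67   7.67]]
```

View pics/stop.png

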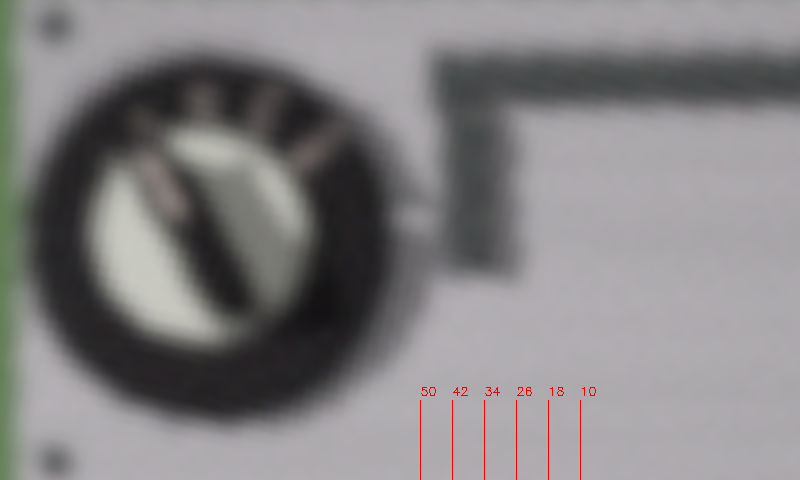

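```bash
cat >> h.py <<'E'
J=np.array([.5225,.0998]);w=.195;Rj=np.array([[np.cos(w),-np.sin(w)],[np.sin(w),np.cos(w)]])
jw=lambda x,y,z:[*(J+Rj@[x,y]),z]
rv=lambda psi:(R.from_euler("z",psi)*R.from_euler("x",np.pi)).as_rotvec()
E
python3 - <<'E'
from h import *
np.set_printoptions(precision=4,suppress=True)
def st(t):
    s=get_state();print(t,round(s["clock"],2),s["position"],R.from_rotvec(s["eef_rot"]).apply([1,0,0]),s["contact_force"],s["wrist_torque"],s["finger_gap"],s["grasp_force"])
c=jw(0,.105,0)[:2]
off=0
for o in(0,np.pi):
    a,b=ik([*c,.12],rv(.74+o)),ik([*c,.032],rv(-.255+o)); print(o,a,b)
    if a is not None and b is not None and abs(a[5])<2.9 and abs(b[5])<2.9: off=o
print("off",off)
movep([*c,.12],rv(.74+off))
move_l([*c,.031],.12);st("down")
grab(40);st("grab")
for p in np.linspace(.74,-.255,6)[1:]:
    move_l([*c,.031],.05,rv(p+off)) if False else movep([*c,.031],rv(p+off))
st("turned")
let_go();st("open")
move_l([*c,.12],.15)
E
```

```text
0 [ 0.2475  0.3872 -0.3464  0.8372  0.      2.6491] [ 0.2475  0.495  -0.4406  0.6351  0.     -2.6391]
3.141592653589793 [ 0.2475  0.3872 -0.3464  0.8372  0.     -0.4925] [ 0.2475  0.495  -0.4406  0.6351  0.      0.5025]
off 3.141592653589793
down 5.28 [0.5027 0.2031 0.0315] [-0.7383 -0.6745 -0.0009] [-0.1669  0.0946 -1.0058] [ 0.0054  0.0186 -0.0105] 1.0008213716759957 0.0
grab 6.05 [0.5021 0.2028 0.031 ] [-0.7385 -0.6743  0.0001] [ 0.1995 -0.5304 -0.5981] [-0.0015 -0.0183 -0.0103] 0.0013402182894596427 0.0
turned 7.59 [0.5022 0.2028 0.031 ] [-0.9692  0.2463 -0.0001] [ 0.9111 -0.0474 -0.1552] [ 0.0274 -0.039  -0.0005] -0.00040039698967535503 0.0
open 8.38 [0.5021 0.2028 0.031 ] [-0.9677  0.2521 -0.    ] [-0.4178 -0.2445 -0.0272] [-0.0221 -0.0077 -0.0374] 0.9983376598177843 0.0
```

Run:
```python
from h import *
S,T=grab_frame("side"),grab_frame("top")
s=get_state();print(s["position"],proj(T,s["position"]),proj(S,s["position"]),s["finger_gap"])
a=cv2.resize(T["img"][160:260,110:230,::-1],(480,400),interpolation=cv2.INTER_CUBIC);b=cv2.resize(S["img"][120:220,160:240,::-1],(320,400),interpolation=cv2.INTER_CUBIC)
cv2.imwrite("pics/after.png",np.hstack([a,b]))
```

```text
[0.50113664 0.20253971 0.11874979] [151.50204352 214.18269508] [206.22197681 148.23419184] 1.000484418285316
```

View pics/after.png

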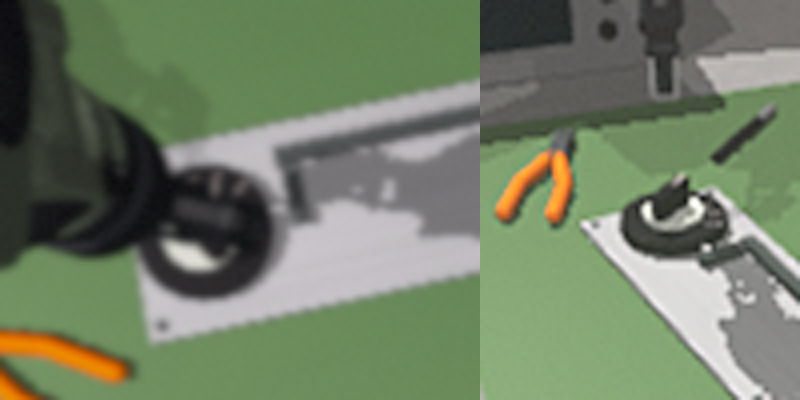

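```bash
cat > d.py <<'E'
from h import *
import sys
np.set_printoptions(precision=2,suppress=True)
def look(n):
    S,T=grab_frame("side"),grab_frame("top")
    c=jw(0,.105,0)[:2]; outs=[]
    for f,z in((T,.022),(T,.052),(S,.022),(S,.052)):
        g=np.linspace(-.055,.055,300)
        P=np.array([[proj(f,[c[0]-b,c[1]-a,z]) for a in g] for b in g],np.float32)
        im=cv2.remap(f["img"],P[...,0],P[...,1],cv2.INTER_CUBIC)[...,::-1].copy()
        cv2.drawMarker(im,(150,150),(0,0,255),0,8);outs.append(im)
    cv2.imwrite("pics/"+n,np.vstack([np.hstack(outs[:2]),np.hstack(outs[2:])]))
    for k in("dial_grip","dial"):
        t,s=tip_of("top",k),tip_of("side",k);print(k,[r["centre"] for r in t],[r["centre"] for r in s])
        if t and s: print(tri(T,t[0]["centre"],S,s[0]["centre"]))
E
python3 - <<'E'
from d import *
movep([.4,.38,.25],rv(np.pi)) 
look("dial2.png");print(get_state()["clock"])
E
```

```text
dial_grip [[161.1, 214.6]] [[209.8, 169.4]]
(array([0.51, 0.2 , 0.04]), np.float64(6.861156514578579e-06))Traceback (most recent call last):
  File "<stdin>", line 3, in <module>
  File "d.py", line 14, in look
    t,s=tip_of("top",k),tip_of("side",k);print(k,[r["centre"] for r in t],[r["centre"] for r in s])
        ~~~~~~^^^^^^^^^
ValueError: it knows: board, cap_jar, dial_grip, driver, fence, jig, jig_plate, pen, pliers, small_sink, stop_face, work, work_mid
```

View pics/dial2.png

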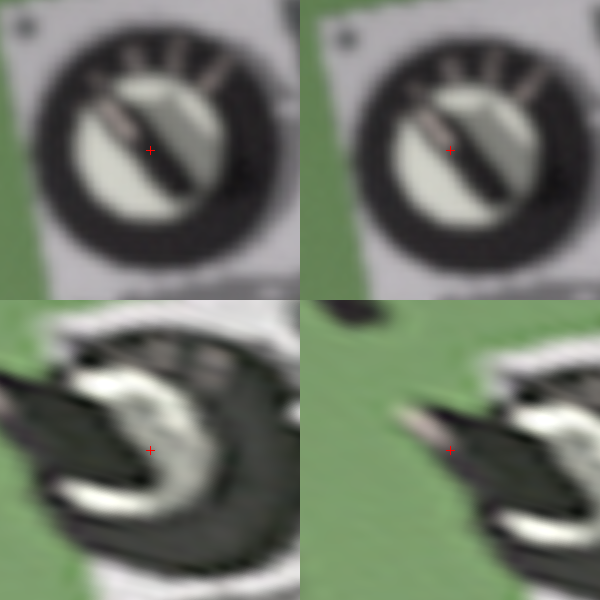

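```bash
sed -i 's/"dial_grip","dial"/"dial_grip",/' d.py
python3 - <<'E'
from h import *
np.set_printoptions(precision=4,suppress=True)
def st(t):
    s=get_state();print(t,round(s["clock"],2),s["position"],R.from_rotvec(s["eef_rot"]).apply([1,0,0]),s["contact_force"],s["wrist_torque"],s["finger_gap"],s["grasp_force"])
ims=[]
def shot():
    S,T=grab_frame("side"),grab_frame("top")
    ims.append(np.vstack([cv2.resize(T["img"][165:265,110:210,::-1],(300,300),interpolation=cv2.INTER_CUBIC),cv2.resize(S["img"][130:200,170:240,::-1],(300,300),interpolation=cv2.INTER_CUBIC)]))
    print(proj(T,get_state()["position"]),proj(S,get_state()["position"]))
c=[.5065,.2015];off=np.pi
movep([*c,.12],rv(.74+off))
move_l([*c,.031],.12);st("down");shot()
grab(40);st("grab");shot()
cv2.imwrite("pics/g.png",np.hstack(ims))
if get_state()["finger_gap"]>.06:
    for p in np.linspace(.74,-.255,6)[1:]: movep([*c,.031],rv(p+off))
    st("turned")
E
```

```text
down 12.31 [0.5071 0.2019 0.0317] [-0.7382 -0.6746 -0.0011] [ 0.9223  0.128  -1.2491] [-0.0273 -0.011   0.0367] 0.9986112622849328 0.0
[159.462  215.3399] [209.1938 171.0905]
grab 13.18 [0.5065 0.2015 0.031 ] [-0.7385 -0.6743  0.    ] [-0.8522  0.2751  0.2115] [-0.0252  0.0278  0.022 ] 0.005467652848444523 0.0
[159.6724 215.702 ] [208.9843 171.4365]
```

View pics/g.png

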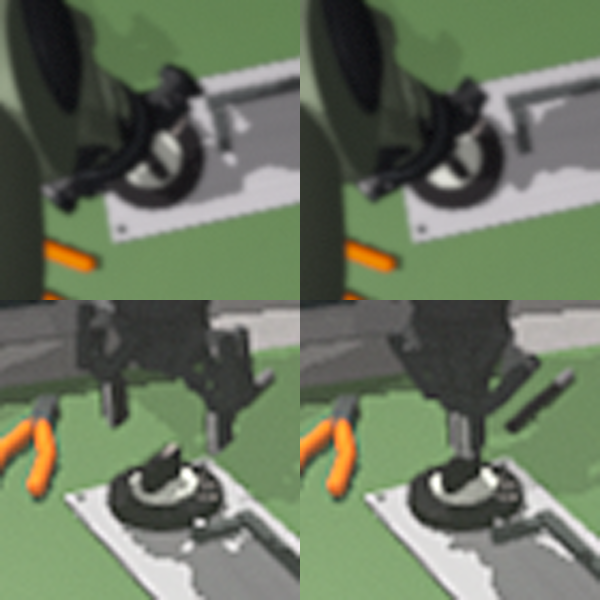

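Run:
```python
from h import *
np.set_printoptions(precision=4,suppress=True)
c=[.5065,.2015]
print(move_l([*c,.004],.04,until_force=4)); s=get_state();print(s["clock"],s["position"],s["contact_force"],s["wrist_torque"])
S=grab_frame("side");print(proj(S,s["position"]))
a=cv2.resize(S["img"][130:200,170:240,::-1],(420,420),interpolation=cv2.INTER_CUBIC)
cv2.imwrite("pics/g2.png",a)
```

```text
True
13.525 [0.5069 0.2015 0.0296] [-1.2766  0.6773  5.7074] [-0.07    0.152  -0.0844]
[209.1062 171.7492]
```

View pics/g2.png

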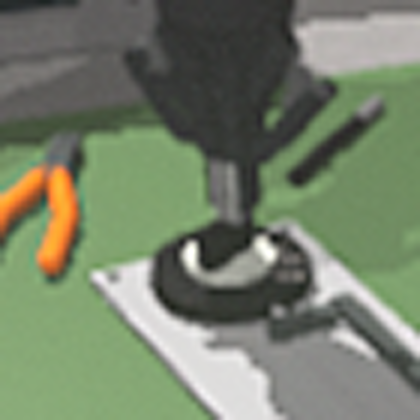

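```bash
cat > t.py <<'E'
from h import *
np.set_printoptions(precision=4,suppress=True)
def st(t):
    s=get_state();print(t,round(s["clock"],2),s["position"],R.from_rotvec(s["eef_rot"]).apply([1,0,0])[:2],s["contact_force"],s["wrist_torque"],round(s["finger_gap"],3),round(s["grasp_force"],1))
E
python3 - <<'E'
from t import *
c=[.5065,.2015];off=np.pi;z=.0095
move_l([*c,.06],.15);let_go();st("up")
print(move_l([*c,z],.08,until_force=8));st("down")
grab(40);st("grab")
if get_state()["finger_gap"]>.06:
    for p in np.linspace(.74,-.255,6)[1:]: movep([*c,z],rv(p+off));st("t")
E
```

```text
up 14.72 [0.5066 0.2015 0.06  ] [-0.7385 -0.6743] [-0.2743 -0.1083  0.0759] [-0.0116 -0.0154 -0.0038] 1.002 0.0
False
down 15.5 [0.5068 0.2015 0.0097] [-0.7385 -0.6743] [0.6418 0.3099 0.8986] [ 0.0584 -0.0132 -0.0078] 0.994 0.0
grab 16.17 [0.5042 0.204  0.0098] [-0.7375 -0.6754] [-6.3301  6.9501  7.2759] [ 1.3517  1.2616 -0.0824] 0.127 40.5
t 16.48 [0.5045 0.2037 0.0098] [-0.8564 -0.5163] [-5.994   6.5496  6.3813] [1.1326 1.1095 0.0245] 0.13 40.4
t 16.78 [0.5048 0.2033 0.0098] [-0.9417 -0.3364] [-4.2167  3.72    6.7336] [ 0.9662  0.9903 -0.0038] 0.129 40.4
t 17.09 [0.5048 0.2029 0.0098] [-0.9896 -0.1435] [-3.7865  2.8595  5.6632] [0.6914 0.9864 0.0229] 0.132 40.4
t 17.4 [0.5048 0.2026 0.0098] [-0.9985  0.0554] [-5.4552  1.9355  6.5395] [ 0.5203  0.9871 -0.1213] 0.13 40.5
t 17.71 [0.5048 0.2021 0.0098] [-0.9678  0.2519] [-4.9422  1.6837  6.7307] [ 0.3788  0.9927 -0.0149] 0.128 40.5
```

```bash
cat >> t.py <<'E'
def stopcheck():
    T=grab_frame("top")
    ys=np.arange(60,0,-1)/1000
    P=np.array([[proj(T,jw(x/1000,y,.018)) for y in ys] for x in range(-2,18,2)],np.float32)
    pr=cv2.remap(T["img"],P[...,0],P[...,1],cv2.INTER_CUBIC).mean(2).mean(0);print("stop profile",np.c_[np.arange(60,0,-1),pr].T[:,::2].astype(int))
E
python3 - <<'E'
from t import *
let_go();st("open")
s=get_state()["position"];move_l([s[0],s[1],.10],.2)
W=[.549,-.2805];yaw=-.21
o=np.pi/2
for k in(np.pi/2,-np.pi/2):
    q=[ik([*W,.0],rv(yaw+k)),ik(jw(.017,-.012,.01),rv(w+k))];print(k,[x if x is None else x[5] for x in q])
    if abs(q[0][5])<abs(ik([*W,.0],rv(yaw+o))[5]): o=k
print("o",o)
movep([*W,.10],rv(yaw+o))
print(move_l([*W,0.0],.12,until_force=8));st("down")
stopcheck()
grab(50);st("grab")
move_l([*W,.07],.12);st("lift")
E
```

```text
open 18.42 [0.5065 0.2015 0.0095] [-0.9676  0.2523] [ 0.1197 -0.1298  0.1496] [ 0.0383 -0.0116  0.0129] 1.003 0.0
1.5707963267948966 [np.float64(1.1887762106833488), np.float64(1.4084387115865127)]
-1.5707963267948966 [np.float64(-1.9528164429064445), np.float64(-1.7331539420032802)]
o 1.5707963267948966
False
down 21.77 [ 0.5497 -0.2808  0.0008] [0.2083 0.9781] [-0.0809 -0.3723  0.3939] [-0.0155 -0.027   0.0257] 1.002 0.0
stop profile [[ 60  58  56  54  52  50  48  46  44  42  40  38  36  34  32  30  28  26
   24  22  20  18  16  14  12  10   8   6   4   2]
 [ 66  91 114 131 144 156 168 176 178 179 179 179 180 178 169 151 126 103
   90  84  84  87  97 112 131 153 174 187 192 194]]
grab 22.33 [ 0.5493 -0.2807  0.0004] [0.2085 0.978 ] [ 0.258  -0.4217  3.2935] [-0.0083 -0.0018  0.0323] 0.418 50.8
lift 23.07 [ 0.5484 -0.2801  0.0692] [0.2085 0.978 ] [-0.4698  0.8802 -2.389 ] [ 0.0249  0.0377 -0.0123] 0.416 50.3
```

```bash
cat >> t.py <<'E'
def jp():
    s=get_state();p=s["position"];return np.r_[Rj.T@(p[:2]-J),p[2]],np.r_[Rj.T@s["contact_force"][:2],s["contact_force"][2]]
E
python3 - <<'E'
from t import *
r=rv(w+np.pi/2)
movep(jw(.010,-.022,.06),r);print("over",*jp())
move_l(jw(.010,-.022,.013),.08,until_force=8);sleep(.3);print("low",*jp())
print(move_l(jw(.010,-.004,.013),.015,until_force=2.5));print("stop",*jp())
p,_=jp()
move_l(jw(.010,p[1]-.0015,.013),.02);sleep(.2);print("back",*jp())
y=p[1]-.0015
print(move_l(jw(.028,y,.0115),.015,until_force=3));print("fence",*jp(),get_state()["clock"])
print(get_state()["finger_gap"])
E
```

```text
over [ 0.0104 -0.023   0.06  ] [-0.4944 -0.3522 -1.2791]
low [ 0.0104 -0.022   0.0135] [-0.3449 -0.9179 -2.3839]
True
stop [ 0.0095 -0.0116  0.0126] [-0.2171 -1.014  -1.4202]
back [ 0.0097 -0.013   0.0128] [-0.2635 -0.6449 -1.6571]
True
fence [ 0.0166 -0.0129  0.0116] [-0.3133  0.4914 -1.3539] 27.3167
0.4174330144472607
```

Run:
```python
from t import *
y=-.0131
move_l(jw(.0200,y,.0040),.012);sleep(.4);print(*jp(),get_state()["finger_gap"],get_state()["clock"]);st("p")
for i in range(3): sleep(.1);print(jp()[1])
stopcheck()
f={c:grab_frame(c) for c in("side","top")}
a=cv2.resize(f["top"]["img"][150:260,130:270,::-1],(420,330),interpolation=cv2.INTER_CUBIC);b=cv2.resize(f["side"]["img"][130:240,180:290,::-1],(330,330),interpolation=cv2.INTER_CUBIC)
cv2.imwrite("pics/end.png",np.hstack([a,b]))
```

```text
[ 0.0174 -0.013   0.0084] [-21.3377   1.3771  47.4224] 0.4148573649650611 28.5667
p 28.57 [0.5421 0.0904 0.0084] [-0.1934  0.9811] [-21.2001  -2.7835  47.4224] [-0.4185  4.1077 -0.1335] 0.415 56.4
[-19.9544   2.3424  46.5561]
[-19.9602   2.2765  46.594 ]
[-19.2896   1.5741  46.6761]
stop profile [[60 58 56 54 52 50 48 46 44 42 40 38 36 34 32 30 28 26 24 22 20 18 16 14
  12 10  8  6  4  2]
 [67 66 66 65 63 62 61 61 60 60 59 59 59 59 59 59 58 57 57 57 57 56 55 55
  55 54 53 53 52 50]]
```

View pics/end.png

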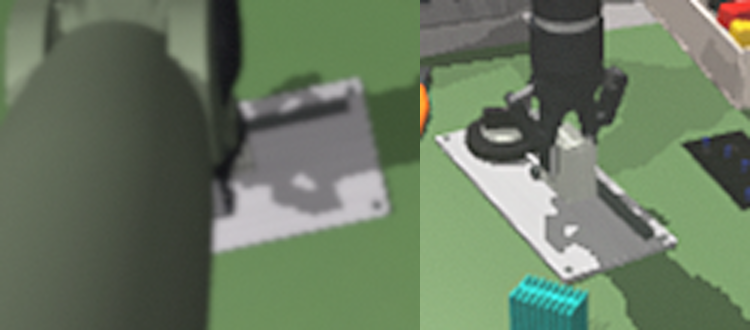

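Run:
```python
from t import *
move_l(jw(.0200,-.0131,.0062),.012);sleep(.5);print(*jp());st("p")
sign_off()
```

```text
[ 0.0174 -0.0129  0.0085] [-13.8624   0.7539  27.9838]
p 29.85 [0.5421 0.0905 0.0085] [-0.1933  0.9811] [-13.7458  -1.9465  27.9838] [-0.3402  2.8319 -0.0383] 0.411 53.9
the job is handed in; nothing more can be done
```

I turned the dial to four dots. The large heat sink is on the plate against the fence, about 1.5 mm short of the stop by my measurements, held at about 14 N sideways and 28 N down. I handed the job in at about 30 s, and no verdict came back.

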